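Refill the inclined bar-feed magazine

TASK

Refill the leaning feed tube of the training cell: take the brass blank from the rack and push it into the tube, then the aluminium blank behind it, each one driving the stack in front of it deeper. Finish with the stack fully home, the aluminium blank's end about level with the mouth of the tube; leave the black and green blanks in the rack and everything else on the table where it is.

Things in the scene. Friction and masses are not known exactly. Their poses are not given: they have to be found in the camera images.
- tube: The blue feed tube, 38 outside and 30 inside diameter, inside depth 206, closed at its lower end, clamped on an aluminium base plate (200 by 120, 12 thick) and leaning 26 degrees from vertical so that its open mouth faces up and towards the robot. Origin: centre of the mouth, 215 above the table. z: along the tube axis, out of the mouth; y: level; x: square to both. Nothing stands in front of the mouth.
- follower_top (a point): Centre of the upper face of a red follower disc (diameter 27, 10 thick) inside the tube, below the old blank. A friction brake of 8 N holds it wherever it is left (no spring); the weight of the blanks does not move it. It starts 70 below the mouth and can be pushed 126 deeper, where it meets a rigid stop; with three blanks on it the last one then stands 2 out of the mouth.
- old_blank: White plastic round bar blank, diameter 24, length 66, both ends chamfered 3; origin at its centre, z along its length (out of the tube). It is already in the tube, resting on the follower, upper end 4 below the mouth. Stays in the tube, 60 g.
- brass_blank: Brass (yellow metal) round bar blank, diameter 24, length 66, both ends chamfered 3; origin at its centre, z along its length. Mass about 250 g. Stands upright in one of the four holes of the rack, its lower end 14 above the table, its top 80 above it, 40 of it above the rack.
- alu_blank: Aluminium (silver metal) round bar blank, diameter 24, length 66, both ends chamfered 3; origin at its centre, z along its length. Mass about 90 g. Stands in the rack in the same way, in another hole.
- rack: Grey plastic block 70 (x) by 260 (y) by 40 high, with four blind holes of 28 diameter and 26 deep in a row along its y, 65 apart, one blank in each; which blank is in which hole varies. Origin: centre of its underside, on the table. Does not move.
- black_blank: Black plastic round bar blank, diameter 24, length 66, both ends chamfered 3; origin at its centre, z along its length; stands in the rack. To be left there.
- green_blank: Green plastic round bar blank, diameter 24, length 66, both ends chamfered 3; origin at its centre, z along its length; stands in the rack. To be left there.
- screwdriver: Screwdriver lying on the table, away to the robot's left. Leave alone.
- oil_bottle: White bottle with red cap, diameter 50, 120 high, to the left. Leave alone. Origin: centre of its underside.
- cup: Grey cup, diameter 70, 90 high, to the right near the robot. Leave alone. Origin: centre of its underside.
- caliper: Steel caliper 200 long, 10 thick, lying flat on the table to the right, on the robot's side of the tube. Leave alone.
There are look-alikes about, which are no part of the job. Leave any pink look-alike of the part that bears tube alone.

How it is judged:
By the outcome, as a careful person would: the job done as asked, in the order asked, and still so for the second after the job is handed in, with the robot touching nothing.
It also fails if it takes over 61 s, if anything falls off the work surface, if the arm or the gripper's body presses on something with over 40 N, if the wrist force passes 120 N, or if a joint passes its speed limit or range.

ROBOT

A 7-joint arm with a two-finger parallel gripper is mounted at the origin on the work surface. World frame = base frame: x ahead of the robot, y to its left, z up, the work surface at z = 0. Lengths are in m, angles in rad, forces in N, time in s.
With the tool pointing down it reaches from about 0.425 to 0.875 m from the base axis. Payload 4.7 kg.
Tool frame: the origin (TCP) lies between the finger pads; the fingertips stand 14 mm ahead of it and the grasp point (between the pads) lies 5 mm behind it; z points along the fingers, y is the line along which they close (so a half turn about z gives the same grasp; the last joint's range is limited). The gripper opens to 87 mm and grips with 3 to 60 N. Pads are 19 mm wide; open, the fingers measure 117 mm over their backs; the gripper's body (75 mm by 190 mm) begins 51 mm behind the grasp point.
Start: joints at [1.251, 0.321, -0.07, 1.45, 0.023, 1.371, -0.057], TCP at [0.213, -0.614, 0.237] pointing down, gripper open.
Joint ranges: [-2.86, 2.86], [-0.3, 2.09], [-1.38, 1.24], [0.06, 2.45], [-1.56, 4.7], [0.09, 2.05], [-2.69, 2.69]. Speed limits (rad/s): [2.57, 2.57, 3.14, 3.14, 3.14, 3.14, 3.14].

INTERFACE

Orientations are given as a rotation vector (axis times angle).
In Python, from bench import ctrl gives the robot as it stands.
- The arm moves only by the tool step_arm, never from a script. Its argument "commands" is a list of rows, each an object with "travel": the shift along the tool's x, y, z in m, a list of three; "turn": the turn, a rotation vector about the tool's x, y, z in degrees, a list of three. A call has 1 to 5 rows; each row is the pose to reach, as a shift and turn from the pose commanded when the call began, along the tool's axes at that moment; what a row does not reach only later rows make up. A row lasts 1/10 s, in which the tool goes at most 50 mm and 8.59 degrees, less where a joint would pass 70% of its speed; a pose out of reach is approached as far as the arm can. A call with a gripper value outside its range is refused whole. "gripper" is the opening, from 0 (shut) to 1 (fully open), set as the call begins (left out, the last holds). The fingers move at their own pace and stop on an object; "force" is the grip in N (left out, the last holds). Time passes only in rows, so rows that repeat a pose let the fingers close. It gives the time, the measured TCP pose, the force, the opening and the grip force at its end, in the units of the state.
- ctrl.get_state(): the state, without advancing time (a new reading comes with each control period).
- ctrl.get_image(name): name is "scene" or "top" or "wrist"; returns the picture (400x640x3 uint8, red, green, blue); there is no depth.
- ctrl.camera_model(name): a dict with "fx", "fy", "cx", "cy" (pixels), "R" (3x3) and "t" (3): a world point X has camera coordinates R X + t; the wrist camera has in their place "T_tool_cam" (4x4, takes a point from camera to tool coordinates, whose origin is the TCP and whose axes are the flange's). Camera axes: x right, y down, z forward; pixel columns grow to the right and rows downward; lengths in m; the calibration is good to about 2 mm. A picture is of the moment at which its call begins: read the wrist's pose just before it. camera_model takes no time and is no camera call.
- ctrl.close_job(): hands the job in; it is judged then, once.
The state is a dict: "time": time; "joint_positions": joint angles; "qd": joint speeds; "joint_torque": joint torques, N m; "position": TCP position; "tool_rot": TCP orientation; "ft_force": force on the tool from outside, world axes, zero at the start; "torque": the same for the moment, N m; "grip_width": opening from 0.0 (shut) to 1.0 (fully open); "grip_force": force on a finger pad.
Only numpy, scipy, OpenCV 4.12 (cv2) and the standard library are available. Lean on these libraries where they do the work, as an engineer would, in place of code of your own. Each camera call takes 0.05 s, during which the arm holds its last target. There are 200 camera calls.

## Working session

There is one attempt and no reset: what is moved stays moved. The work goes in short steps, Python scripts to look and compute and a tool call to move; the robot and the scene stay as the last step left them, time stands still between calls to the robot, and variables do not carry over. Pictures are saved under pics/ and viewed, at most 13 in all, crops included, and the job is handed in when it is done.

Besides the shell and the picture viewer there is one more tool, called after "Request:" as name(argument=value, ...), one argument or row to a line, values as JSON. step_arm: Moves the arm, as the interface text tells. Its arguments: {"type":"object","properties":{"commands":{"type":"array"},"gripper":{"type":"number"},"force":{"type":"number"}},"required":["commands"]}

```bash
mkdir -p pics
python3 - <<'E'
from bench import ctrl
import cv2,numpy as np
s=ctrl.get_state();print({k:np.round(v,3) for k,v in s.items()})
for n in("scene","top"):
    im=ctrl.get_image(n);cv2.imwrite(f"pics/{n}0.png",im[...,::-1])
for n in("scene","top","wrist"):print(n,ctrl.camera_model(n))
E
```

```text
{'time': np.float64(0.0), 'joint_positions': array([ 1.251,  0.322, -0.07 ,  1.452,  0.023,  1.371, -0.057]), 'qd': array([-0.   , -0.   ,  0.001, -0.001, -0.001,  0.002, -0.001]), 'joint_torque': array([-0.0000e+00, -4.9129e+01, -4.0400e-01, -3.1253e+01, -6.4000e-02,
        4.4000e-02,  0.0000e+00]), 'position': array([ 0.213, -0.614,  0.235]), 'tool_rot': array([-3.096e+00, -5.220e-01,  1.000e-03]), 'ft_force': array([0.019, 0.036, 0.95 ]), 'torque': array([-0.048, -0.023, -0.006]), 'grip_force': np.float64(0.0), 'grip_width': np.float64(1.006)}
scene {'fx': 379.9544836699274, 'fy': 379.9544836699274, 'cx': 323.45712406677154, 'cy': 200.53855459220526, 'R': array([[-0.40903148,  0.91232472,  0.01889026],
       [ 0.65914996,  0.30971218, -0.68527345],
       [-0.63104245, -0.2678469 , -0.72804084]]), 't': array([ 0.17149645, -0.20148739,  1.53481878])}
top {'fx': 387.7940062034832, 'fy': 387.7940062034832, 'cx': 323.67382108641465, 'cy': 200.06357028786095, 'R': array([[ 0.03880247, -0.99923884, -0.00401459],
       [-0.97862569, -0.03718941, -0.20225902],
       [ 0.20195576,  0.01177693, -0.97932383]]), 't': array([-0.01121547,  0.44403991,  1.13286023])}
wrist {'fx': 307.07470664712463, 'fy': 307.07470664712463, 'cx': 317.3141024567544, 'cy': 206.24876130284653, 'T_tool_cam': array([[-5.73597583e-04, -9.63064896e-01, -2.69268783e-01,
         7.44045900e-02],
       [ 9.99999822e-01, -5.07563351e-04, -3.14856531e-04,
         1.22481815e-04],
       [ 1.66556307e-04, -2.69268916e-01,  9.63065015e-01,
        -1.47016678e-01],
       [ 0.00000000e+00,  0.00000000e+00,  0.00000000e+00,
         1.00000000e+00]])}
```

View pics/scene0.png

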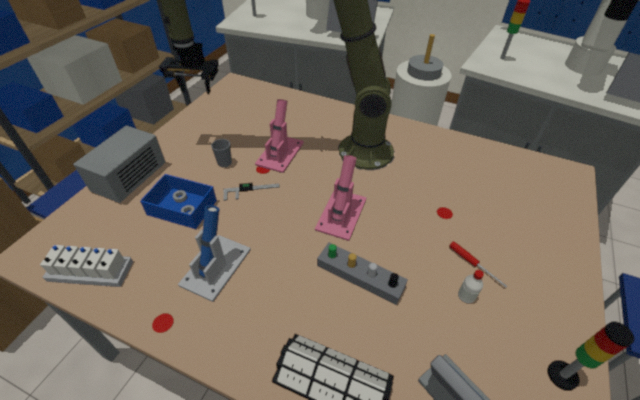

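View pics/top0.png

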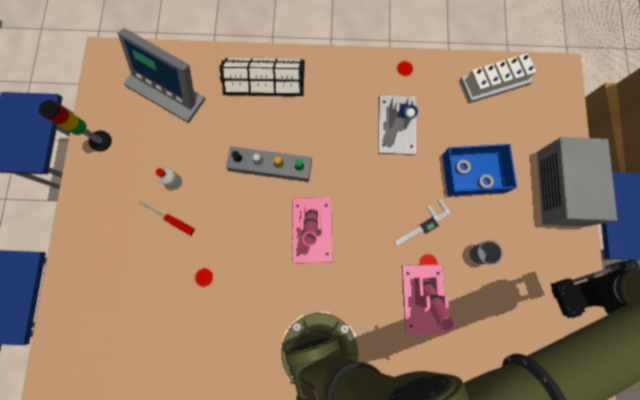

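The scene shows the blue tube at scene (210,215) / top (410,112). The brass blank is at scene (352,261) / top (278,161), alu at (372,269) / (257,159), green at (332,251) and black at (394,280). Possible mix-ups:
- **Tube:** pink tubes at scene (281,115) and (346,180), to be left alone. The blue bin at (178,200) is not the tube.
- **Brass:** its neighbours, green and alu.

I choose the blue tube and the yellow blank. A close crop follows to check, along with measurements.

```bash
cat > h.py <<'E'
import cv2,numpy as np
from bench import ctrl
from scipy.spatial.transform import Rotation as Ro
def ray(n,u,v):
    c=ctrl.camera_model(n);d=np.array([(u-c['cx'])/c['fx'],(v-c['cy'])/c['fy'],1.])
    R=c['R'];o=-R.T@c['t'];d=R.T@d;return o,d/np.linalg.norm(d)
def plane(n,u,v,z):
    o,d=ray(n,u,v);return o+d*(z-o[2])/d[2]
def tri(p,q):
    o,d=ray('scene',*p);e,f=ray('top',*q)
    s=np.linalg.lstsq(np.c_[d,-f],e-o,rcond=None)[0];a=o+s[0]*d;b=e+s[1]*f
    return (a+b)/2,np.linalg.norm(a-b)
def proj(n,X):
    c=ctrl.camera_model(n);p=c['R']@X+c['t'];return c['fx']*p[0]/p[2]+c['cx'],c['fy']*p[1]/p[2]+c['cy']
E
python3 - <<'E'
from h import *
S=cv2.imread('pics/scene0.png');T=cv2.imread('pics/top0.png')
def crop(I,x,y,w,h,k):return cv2.resize(I[y:y+h,x:x+w],None,fx=k,fy=k,interpolation=cv2.INTER_CUBIC)
a=crop(S,170,195,80,50,5);a2=crop(T,370,85,80,50,5)
b=crop(S,315,235,80,50,5);b2=crop(T,225,140,80,50,5)
cv2.imwrite('pics/c.png',np.vstack([np.hstack([a,a2]),np.hstack([b,b2])]))
def blobs(I,n,lo,hi,box,amin):
    x,y,w,h=box;H=cv2.cvtColor(I[y:y+h,x:x+w],cv2.COLOR_BGR2HSV)
    m=cv2.inRange(H,lo,hi);k,l,st,c=cv2.connectedComponentsWithStats(m)
    for i in range(1,k):
        if st[i,4]>=amin: print(n,st[i]+[x,y,0,0,0],c[i]+[x,y])
print('brass');[blobs(I,n,(14,120,90),(30,255,255),b,4) for I,n,b in((S,'s',(315,235,100,65)),(T,'t',(225,140,95,45)))]
print('green');[blobs(I,n,(45,100,50),(80,255,255),b,4) for I,n,b in((S,'s',(315,235,100,65)),(T,'t',(225,140,95,45)))]
print('black');[blobs(I,n,(0,0,0),(180,255,45),b,4) for I,n,b in((S,'s',(315,235,100,65)),(T,'t',(225,140,95,45)))]
print('white');[blobs(I,n,(0,0,165),(180,60,255),b,4) for I,n,b in((S,'s',(315,235,100,65)),(T,'t',(225,140,95,45)))]
print('blue');[blobs(I,n,(100,120,30),(125,255,255),b,8) for I,n,b in((S,'s',(185,200,50,80)),(T,'t',(375,90,50,65)))]
E
```

```text
brass
s [348 254   8  13  77] [351.46753247 259.5974026 ]
t [274 156   9  11  61] [277.85245902 160.72131148]
green
s [329 244   7  14  87] [331.97701149 250.85057471]
t [295 159   8  11  67] [298.82089552 164.07462687]
black
s [389 274   9  13  94] [393.         280.34042553]
t [233 152   9   9  59] [236.57627119 156.3220339 ]
white
t [253 154   6   6  26] [255.76923077 156.30769231]
blue
s [185 200  34  42 873] [202.1489118  216.95418099]
s [200 245  13  21 181] [205.47513812 255.47513812]
s [199 270   5   7  19] [201.15789474 272.94736842]
t [399 105  18  13  90] [405.42222222 110.03333333]
```

View pics/c.png

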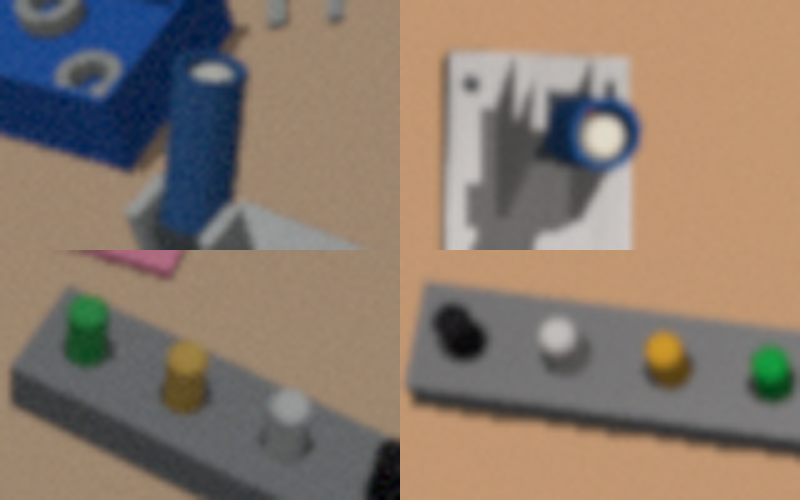

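The close crop shows the blue tube with the white old blank in its mouth, centred at scene (212.2,209.0) and top (410.7,111.0). It also shows the yellow brass blank between green and silver, so the choice stands. Now casting rays.

Run:
```python
from h import *
np.set_printoptions(precision=4,suppress=True)
f=lambda x,y,X,Y:((x+.5)/5-.5+X,(y+.5)/5-.5+Y)
P={'green':(f(88,58,315,235),f(370,110,225,140)),'brass':(f(187,106,315,235),f(263,98,225,140)),'alu':(f(290,156,315,235),f(157,83,225,140)),'mouth':(f(213,72,170,195),f(205,132,370,85)),'black':(None,f(53,70,225,140))}
for k,(s,t) in P.items():
    z=.215 if k=='mouth' else .08
    print(k,s,t,'top',plane('top',*t,z)[:2],s and (plane('scene',*s,z)[:2],tri(s,t)))
# base plate corners in top: mask of light grey
T=cv2.imread('pics/top0.png')
for i,box in enumerate([(370,85,60,80)]):
    x,y,w,h=box;H=cv2.cvtColor(T[y:y+h,x:x+w],cv2.COLOR_BGR2HSV)
    m=cv2.inRange(H,(0,0,30),(180,60,255))|cv2.inRange(H,(100,60,0),(130,255,255))
    m=cv2.morphologyEx(m,cv2.MORPH_OPEN,np.ones((3,3)))
    c=max(cv2.findContours(m,0,2)[0],key=cv2.contourArea)
    r=cv2.minAreaRect(c);print(r);b=cv2.boxPoints(r)+[x,y]
    B=[plane('top',*p,.012)[:2] for p in b];print(b,np.array(B));print([np.linalg.norm(B[j]-B[j-1]) for j in range(4)],np.mean(B,0))
# tube axis: blue silhouette centre line in scene
S=cv2.imread('pics/scene0.png');H=cv2.cvtColor(S,cv2.COLOR_BGR2HSV)
m=cv2.inRange(H,(100,120,30),(125,255,255))
for v in range(204,246,3):
    u=np.where(m[v,196:225])[0]+196;print(v,u.min(),u.max(),len(u),end='; ')
```

```text
green (332.2, 246.2) (298.6, 161.6) top [0.5522 0.0854] (array([0.5506, 0.0851]), (array([0.5517, 0.0854, 0.0816]), np.float64(0.00025321556340689627)))
brass (352.0, 255.8) (277.2, 159.2) top [0.5573 0.1503] (array([0.5578, 0.1497]), (array([0.5575, 0.15  , 0.0798]), np.float64(0.0006481926019031829)))
alu (372.6, 265.8) (256.0, 156.2) top [0.5644 0.2149] (array([0.565 , 0.2143]), (array([0.5646, 0.2146, 0.0796]), np.float64(0.0007108460571474743)))
mouth (212.2, 209.0) (410.6, 111.0) top [ 0.6651 -0.2227] (array([ 0.6668, -0.2197]), (array([ 0.6655, -0.2222,  0.213 ]), np.float64(0.0019611593281168745)))
black None (235.2, 153.6) top [0.5702 0.2784] None
((27.988107681274414, 39.487510681152344), (39.35414505004883, 58.71424102783203), 1.3971812725067139)
[[377.6011 153.3561]
 [379.0327  94.6593]
 [418.3751  95.6189]
 [416.9435 154.3157]] [[ 0.6103 -0.1605]
 [ 0.814  -0.163 ]
 [ 0.8153 -0.293 ]
 [ 0.6118 -0.2863]]
[np.float64(0.12581355280627873), np.float64(0.2036975651272332), np.float64(0.12996704317286498), np.float64(0.20364186818662172)] [ 0.7128 -0.2257]
204 196 213 18; 207 196 208 13; 210 196 217 13; 213 196 217 22; 216 196 216 21; 219 196 216 20; 222 196 216 17; 225 196 216 15; 228 204 215 12; 231 204 215 12; 234 203 215 13; 237 202 212 11; 240 204 209 6; Traceback (most recent call last):
  File "<stdin>", line 21, in <module>
    return umr_minimum(a, axis, None, out, keepdims, initial, where)
ValueError: zero-size array to reduction operation minimum which has no identity
```

```bash
cat >> h.py <<'E'
np.set_printoptions(precision=4,suppress=True)
def pose():
    s=ctrl.get_state();return np.array(s['position']),Ro.from_rotvec(s['tool_rot']),s
def frame(yaw,tilt=0.,phi=0.):
    "tool down with closing axis y at heading yaw; then tilted so z leans ahead along heading phi"
    c,s=np.cos(np.radians(yaw)),np.sin(np.radians(yaw))
    R=Ro.from_matrix(np.array([[-s,c,0],[c,s,0],[0,0,-1]]).T)
    p=np.radians(phi);return Ro.from_rotvec(-np.radians(tilt)*np.array([-np.sin(p),np.cos(p),0]))*R
def go(p,R):
    q,Q,s=pose();print('at',q,'t',round(s['time'],2),'travel mm',1e3*Q.inv().apply(np.array(p)-q),'turn',(Q.inv()*R).as_rotvec(degrees=True))
def seq(*W):
    for p,R in W: go(p,R)
E
python3 - <<'E'
from h import *
print(frame(-5.7).as_matrix(), frame(0,26,0).as_matrix()[:,2])
R=frame(-5.7)
seq(((.43,-.45,.36),frame(-45)),((.54,-.10,.36),frame(-5.7)),((.557,.15,.2),R))
print(plane('top',310,215,.215))
E
```

```text
[[ 0.0993  0.9951  0.    ]
 [ 0.9951 -0.0993  0.    ]
 [ 0.      0.     -1.    ]] [ 0.4384  0.     -0.8988]
at [ 0.2127 -0.6137  0.2356] t 0.1 travel mm [ 258.9077  -83.7029 -124.3166] turn [ -0.0969  -0.016  -25.8761]
at [ 0.2127 -0.6137  0.2356] t 0.1 travel mm [ 477.5012 -378.3495 -123.8401] turn [ -0.0899  -0.0499 -65.1761]
at [ 0.2127 -0.6137  0.2356] t 0.1 travel mm [ 575.4829 -608.7116   36.5405] turn [ -0.0899  -0.0499 -65.1761]
[0.3686 0.0374 0.215 ]
```

Request:
step_arm(
  commands=[
    {"travel": [0.05, -0.015, -0.05], "turn": [0, 0, -5]},
    {"travel": [0.1, -0.03, -0.1], "turn": [0, 0, -10]},
    {"travel": [0.15, -0.05, -0.12], "turn": [0, 0, -15]},
    {"travel": [0.2, -0.065, -0.12], "turn": [0, 0, -20]},
    {"travel": [0.245, -0.08, -0.12], "turn": [0, 0, -25]},
  ],
  gripper=1,
)

```text
time: 0.6
position: [0.3839, -0.4848, 0.3524]
tool_rot: [2.908, 1.183, 0.001]
ft_force: [0.1, -0.6, 0.7]
grip_width: 1.003
grip_force: 0.0
```

Run:
```python
from h import *
R=frame(-5.7)
seq(((.54,-.10,.36),frame(-5.7)),((.557,.15,.22),R))
```

```text
at [ 0.3839 -0.4848  0.3524] t 0.6 travel mm [ 380.329  -166.5823   -8.2526] turn [  0.1265   0.0814 -40.0393]
at [ 0.3839 -0.4848  0.3524] t 0.6 travel mm [ 567.0643 -334.1111  131.2214] turn [  0.1265   0.0814 -40.0393]
```

Request:
step_arm(
  commands=[
    {"travel": [0.38, -0.167, -0.008], "turn": [0, 0, -40]},
    {"travel": [0.38, -0.167, -0.008], "turn": [0, 0, -40]},
    {"travel": [0.38, -0.167, -0.008], "turn": [0, 0, -40]},
    {"travel": [0.38, -0.167, -0.008], "turn": [0, 0, -40]},
    {"travel": [0.38, -0.167, -0.008], "turn": [0, 0, -40]},
  ],
)

```text
time: 1.1
position: [0.4772, -0.2518, 0.3552]
tool_rot: [-2.327, -2.11, 0.001]
ft_force: [0.9, -0.6, -0.9]
grip_width: 1.003
grip_force: 0.0
```

Run:
```python
from h import *
R=frame(-5.7)
seq(((.557,.15,.22),R))
```

```text
at [ 0.4772 -0.2518  0.3552] t 1.1 travel mm [407.7091  40.3656 135.0625] turn [-0.0281  0.0117  0.1157]
```

Request:
step_arm(
  commands=[
    {"travel": [0.25, 0.02, 0], "turn": [0, 0, 0]},
    {"travel": [0.25, 0.02, 0], "turn": [0, 0, 0]},
    {"travel": [0.25, 0.02, 0], "turn": [0, 0, 0]},
    {"travel": [0.25, 0.02, 0], "turn": [0, 0, 0]},
    {"travel": [0.25, 0.02, 0], "turn": [0, 0, 0]},
  ],
)

```text
time: 1.6
position: [0.5221, -0.0061, 0.3552]
tool_rot: [2.332, 2.104, -0.001]
ft_force: [0.9, 0.7, -0.1]
grip_width: 1.001
grip_force: 0.0
```

Request:
step_arm(
  commands=[
    {"travel": [0.14, 0.02, 0.13], "turn": [0, 0, 0]},
    {"travel": [0.14, 0.02, 0.13], "turn": [0, 0, 0]},
    {"travel": [0.14, 0.02, 0.13], "turn": [0, 0, 0]},
    {"travel": [0.14, 0.02, 0.13], "turn": [0, 0, 0]},
    {"travel": [0.14, 0.02, 0.13], "turn": [0, 0, 0]},
  ],
)

```text
time: 2.1
position: [0.5533, 0.1341, 0.2208]
tool_rot: [-2.318, -2.109, 0.007]
ft_force: [-0.7, 0.2, -0.4]
grip_width: 1.001
grip_force: 0.0
```

```bash
cat >> h.py <<'E'
def wplane(im_pose,u,v,z):
    p,R=im_pose;c=ctrl.camera_model('wrist');T=c['T_tool_cam']
    d=R.apply(T[:3,:3]@np.array([(u-c['cx'])/c['fx'],(v-c['cy'])/c['fy'],1.]));o=p+R.apply(T[:3,3])
    return o+d*(z-o[2])/d[2]
def wproj(im_pose,X):
    p,R=im_pose;c=ctrl.camera_model('wrist');T=np.linalg.inv(c['T_tool_cam'])
    q=T[:3,:3]@R.inv().apply(X-p)+T[:3,3];return c['fx']*q[0]/q[2]+c['cx'],c['fy']*q[1]/q[2]+c['cy']
E
python3 - <<'E'
from h import *
p,R,s=pose();im=ctrl.get_image('wrist');cv2.imwrite('pics/w1.png',im[...,::-1])
print(p,s['time']);go((.5575,.150,.066),frame(-5.7))
for n,X in(('brass',(.5575,.15,.08)),('alu',(.5646,.2146,.08))):print(n,wproj((p,R),np.array(X)))
H=cv2.cvtColor(im,cv2.COLOR_RGB2HSV);m=cv2.inRange(H,(14,120,60),(30,255,255))
k,l,st,c=cv2.connectedComponentsWithStats(m)
print([(st[i],c[i]) for i in range(1,k) if st[i,4]>100])
E
```

```text
[0.5533 0.1341 0.2208] 2.1
at [0.5546 0.1314 0.2229] t 2.15 travel mm [ 18.7497   1.8984 156.889 ] turn [-0.3063 -0.0115  0.1149]
brass (np.float64(320.6737432726364), np.float64(183.46160197547056))
alu (np.float64(321.92503364242987), np.float64(112.19622870888777))
[(array([309, 164,  24,  31, 573], dtype=int32), array([320.1832, 179.1187])), (array([132, 257,  31,  54, 784], dtype=int32), array([143.6684, 283.5727])), (array([473, 257,  31,  54, 798], dtype=int32), array([491.0501, 283.713 ])), (array([ 291,  321,  322,   19, 4393], dtype=int32), array([459.1031, 331.2889]))]
```

View pics/w1.png

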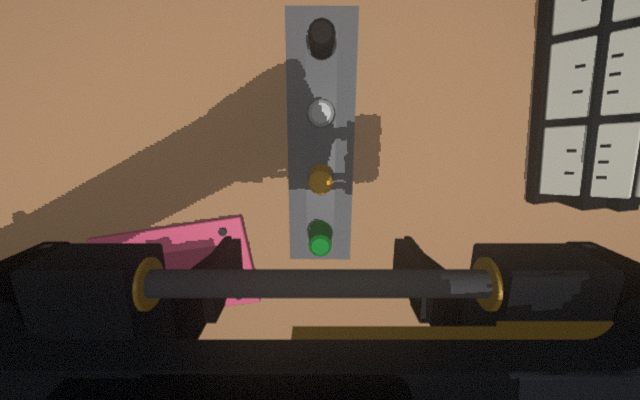

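The wrist view shows the brass top at about (320,181), within 3 px of the prediction, with alu at (322,112). Descending.

Request:
step_arm(
  commands=[
    {"travel": [0.019, 0.002, 0.02], "turn": [0, 0, 0]},
    {"travel": [0.019, 0.002, 0.07], "turn": [0, 0, 0]},
    {"travel": [0.019, 0.002, 0.115], "turn": [0, 0, 0]},
    {"travel": [0.019, 0.002, 0.15], "turn": [0, 0, 0]},
    {"travel": [0.019, 0.002, 0.15], "turn": [0, 0, 0]},
  ],
)

```text
time: 2.65
position: [0.5576, 0.1446, 0.0714]
tool_rot: [-2.332, -2.1, 0.013]
ft_force: [0.3, -1.2, 0.7]
grip_width: 1.001
grip_force: 0.0
```

Run:
```python
from h import *
go((.5575,.150,.066),frame(-5.7))
```

```text
at [0.5576 0.1446 0.0714] t 2.65 travel mm [ 5.3558 -0.5779  5.3749] turn [-0.4571  0.2044 -0.3009]
```

Request:
step_arm(
  commands=[
    {"travel": [0.0055, -0.0005, 0.005], "turn": [-0.5, 0, 0]},
    {"travel": [0.0055, -0.0005, 0.005], "turn": [-0.5, 0, 0]},
  ],
)

```text
time: 2.85
position: [0.5619, 0.1545, 0.0727]
tool_rot: [2.326, 2.099, 0.015]
ft_force: [0.1, 0.1, 0.5]
grip_width: 1.003
grip_force: 0.0
```

Request:
step_arm(
  commands=[
    {"travel": [0, 0, 0]},
    {"travel": [0, 0, 0]},
    {"travel": [0, 0, 0]},
    {"travel": [0, 0, 0]},
    {"travel": [0, 0, 0]},
  ],
  gripper=0.2,
  force=50,
)

```text
$.commands[0]: bad value
```

Request:
step_arm(
  commands=[
    {"travel": [0, 0, 0], "turn": [0, 0, 0]},
    {"travel": [0, 0, 0], "turn": [0, 0, 0]},
  ],
)

```text
time: 3.05
position: [0.5617, 0.1536, 0.0722]
tool_rot: [2.326, 2.099, 0.013]
ft_force: [-0.2, 0.6, 0.1]
grip_width: 1.003
grip_force: 0.0
```

Run:
```python
from h import *
go((.5575,.150,.066),frame(-5.7))
ctrl.get_image('top')
go((.5575,.150,.066),frame(-5.7))
```

```text
at [0.5617 0.1536 0.0722] t 3.05 travel mm [-3.9746 -3.9101  6.1924] turn [ 0.6729 -0.0156 -0.1784]
at [0.5615 0.1534 0.0719] t 3.1 travel mm [-3.8036 -3.6858  5.8175] turn [ 0.6365 -0.0059 -0.1871]
```

Request:
step_arm(
  commands=[
    {"travel": [-0.004, -0.004, 0.005], "turn": [0.6, 0, 0]},
    {"travel": [-0.004, -0.004, 0.005], "turn": [0.6, 0, 0]},
    {"travel": [-0.004, -0.004, 0.005], "turn": [0.6, 0, 0]},
    {"travel": [-0.004, -0.004, 0.005], "turn": [0.6, 0, 0]},
  ],
)

```text
time: 3.5
position: [0.5562, 0.1497, 0.0653]
tool_rot: [-2.331, -2.104, 0.002]
ft_force: [-0.8, 0.4, 0.1]
grip_width: 1.004
grip_force: 0.0
```

Request:
step_arm(
  commands=[
    {"travel": [0, 0, 0], "turn": [0, 0, 0]},
    {"travel": [0, 0, 0], "turn": [0, 0, 0]},
    {"travel": [0, 0, 0], "turn": [0, 0, 0]},
    {"travel": [0, 0, 0], "turn": [0, 0, 0]},
    {"travel": [0, 0, 0], "turn": [0, 0, 0]},
  ],
  gripper=0.1,
  force=50,
)

```text
time: 4.0
position: [0.5562, 0.1498, 0.0654]
tool_rot: [-2.331, -2.104, 0.002]
ft_force: [-0.1, -0.4, 0.5]
grip_width: 0.63
grip_force: 0.0
```

Request:
step_arm(
  commands=[
    {"travel": [0, 0, 0], "turn": [0, 0, 0]},
    {"travel": [0, 0, 0], "turn": [0, 0, 0]},
    {"travel": [0, 0, 0], "turn": [0, 0, 0]},
  ],
)

```text
time: 4.3
position: [0.5562, 0.1498, 0.0654]
tool_rot: [-2.331, -2.104, 0.002]
ft_force: [0.2, 1.6, 0.8]
grip_width: 0.358
grip_force: 0.0
```

Run:
```python
from h import *
go((.5575,.150,.166),frame(-5.7))
```

```text
at [0.5562 0.1498 0.0654] t 4.3 travel mm [   0.3238    1.0921 -100.6095] turn [-0.0987  0.0051 -0.1733]
```

Request:
step_arm(
  commands=[
    {"travel": [0, 0, 0], "turn": [0, 0, 0]},
    {"travel": [0, 0, 0], "turn": [0, 0, 0]},
    {"travel": [0, 0, 0], "turn": [0, 0, 0]},
    {"travel": [0, 0, 0], "turn": [0, 0, 0]},
  ],
)

```text
time: 4.7
position: [0.5563, 0.1498, 0.0654]
tool_rot: [-2.332, -2.104, 0.002]
ft_force: [0.8, -0.4, 0.5]
grip_width: 0.266
grip_force: 50.0
```

Request:
step_arm(
  commands=[
    {"travel": [0, 0, -0.02], "turn": [0, 0, 0]},
    {"travel": [0, 0, -0.06], "turn": [0, 0, 0]},
    {"travel": [0, 0, -0.11], "turn": [0, 0, 0]},
    {"travel": [0, 0, -0.16], "turn": [0, 0, 0]},
    {"travel": [0, 0, -0.2], "turn": [0, 0, 0]},
  ],
)

```text
time: 5.2
position: [0.5564, 0.1501, 0.2679]
tool_rot: [-2.332, -2.105, 0.001]
ft_force: [0.5, -0.2, -2.1]
grip_width: 0.26
grip_force: 50.0
```

Run:
```python
from h import *
# pre-insert: blank lower end 40 above mouth; blank tip lies 51.5 ahead of TCP
M=np.array([.6658,-.2222,.215]);R=frame(-5.7,26,-2);z=R.as_matrix()[:,2]
print(z,M-z*.0915)
seq(((.56,.0,.36),frame(-5.7)),((.56,-.15,.38),frame(-5.7,20,-2)),(M-z*.1,R))
```

```text
[ 0.4381 -0.0153 -0.8988] [ 0.6257 -0.2208  0.2972]
at [0.5564 0.1501 0.2679] t 5.2 travel mm [-148.9138   18.8631  -92.1614] turn [-0.0362 -0.0073 -0.1521]
at [0.5564 0.1501 0.2679] t 5.2 travel mm [-298.1296   34.1445 -112.1898] turn [-19.9928   1.31    -0.1522]
at [0.5564 0.1501 0.2679] t 5.2 travel mm [-362.1204  103.064   -37.1208] turn [-25.9797   1.7052  -0.1516]
```

Request:
step_arm(
  commands=[
    {"travel": [-0.03, 0.005, -0.04], "turn": [-4, 0, 0]},
    {"travel": [-0.07, 0.01, -0.07], "turn": [-8, 0.5, 0]},
    {"travel": [-0.115, 0.015, -0.09], "turn": [-12, 1, 0]},
    {"travel": [-0.16, 0.02, -0.1], "turn": [-16, 1, 0]},
    {"travel": [-0.21, 0.025, -0.11], "turn": [-20, 1.3, 0]},
  ],
)

```text
time: 5.7
position: [0.5594, -0.0612, 0.3758]
tool_rot: [2.132, 1.927, 0.364]
ft_force: [0.8, 0.6, -3.1]
grip_width: 0.258
grip_force: 50.0
```

Run:
```python
from h import *
M=np.array([.6658,-.2222,.215]);R=frame(-5.7,26,-2);z=R.as_matrix()[:,2]
seq((M-z*.12,R))
```

```text
at [ 0.5594 -0.0612  0.3758] t 5.7 travel mm [-154.3187   47.7449   70.3957] turn [-5.8701  0.4744 -0.0608]
```

Request:
step_arm(
  commands=[
    {"travel": [-0.045, 0.015, 0.01], "turn": [-2, 0, 0]},
    {"travel": [-0.09, 0.03, 0.03], "turn": [-4, 0.3, 0]},
    {"travel": [-0.13, 0.04, 0.055], "turn": [-6, 0.5, 0]},
    {"travel": [-0.155, 0.048, 0.07], "turn": [-6, 0.5, 0]},
    {"travel": [-0.155, 0.048, 0.07], "turn": [-6, 0.5, 0]},
  ],
)

```text
time: 6.2
position: [0.6109, -0.2257, 0.3168]
tool_rot: [2.084, 1.866, 0.457]
ft_force: [-0.3, 0.3, -2.4]
grip_width: 0.262
grip_force: 50.0
```

Request:
step_arm(
  commands=[
    {"travel": [0, 0, 0], "turn": [0, 0, 0]},
    {"travel": [0, 0, 0], "turn": [0, 0, 0]},
    {"travel": [0, 0, 0], "turn": [0, 0, 0]},
  ],
)

```text
time: 6.5
position: [0.614, -0.2186, 0.3231]
tool_rot: [2.068, 1.872, 0.464]
ft_force: [-0.5, 0.6, -1.9]
grip_width: 0.264
grip_force: 50.0
```

Run:
```python
from h import *
p,R0,s=pose();im=ctrl.get_image('wrist');cv2.imwrite('pics/w2.png',im[...,::-1])
M=np.array([.6658,-.2222,.215]);R=frame(-5.7,26,-2);z=R.as_matrix()[:,2]
seq((M-z*.12,R));print(wproj((p,R0),M),wproj((p,R0),M+.15*z), 'tip',wproj((p,R0),p+R0.apply([0,0,.0515])))
cv2.imwrite('pics/w2c.png',cv2.resize(im[80:280,190:450,::-1],None,fx=3,fy=3,interpolation=2))
```

```text
at [ 0.6139 -0.2188  0.3232] t 6.55 travel mm [-1.589  -0.6333  0.0099] turn [ 0.0134 -0.0532 -0.0286]
(np.float64(316.545913013667), np.float64(207.5779122365075)) (np.float64(316.7804943474225), np.float64(177.82652435285559)) tip (np.float64(317.20611304344214), np.float64(231.98244896115298))
```

View pics/w2c.png

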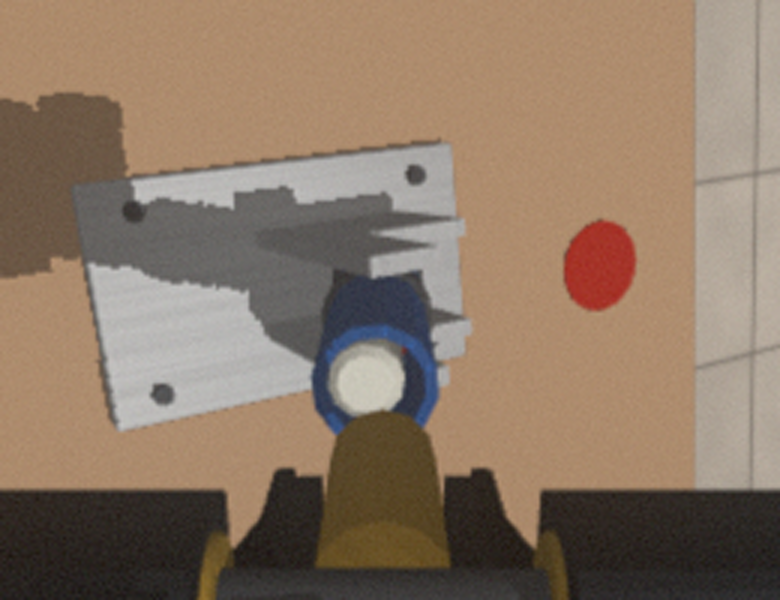

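Run:
```python
from h import *
p,R0,s=pose();f=lambda x,y:((x+.5)/3-.5+190,(y+.5)/3-.5+80)
c=[wplane((p,R0),*f(*q),.012) for q in((120,430),(75,185),(450,143))]
print(c,[np.linalg.norm(c[i+1]-c[i]) for i in(0,1)],[np.degrees(np.arctan2(*(c[i+1]-c[i])[1::-1])) for i in(0,1)])
M=wplane((p,R0),*f(376,385),.215);print('mouth',M)
for a in(-8,-5,-2,1,4):
    z=frame(0,26,a).as_matrix()[:,2];print(a,[np.round(3*(np.array(wproj((p,R0),M+k*z))+.5-[190,80])) for k in(.1,.15)])
```

```text
[array([ 0.6155, -0.2816,  0.012 ]), array([ 0.6161, -0.1633,  0.012 ]), array([ 0.8127, -0.165 ,  0.012 ])] [np.float64(0.1183137340329541), np.float64(0.19670092876532502)] [np.float64(89.72869024834174), np.float64(-0.5108090869260362)]
mouth [ 0.6643 -0.2226  0.215 ]
-8 [array([378., 329.]), array([379., 310.])]
-5 [array([378., 323.]), array([379., 303.])]
-2 [array([378., 318.]), array([379., 296.])]
1 [array([378., 312.]), array([378., 288.])]
4 [array([377., 307.]), array([377., 281.])]
```

```bash
cat >> h.py <<'E'
M=np.array([.6646,-.2225,.215]);RI=frame(-5.7,26,-.5);ZI=RI.as_matrix()[:,2]
def tube(*ds):
    p,R,s=pose();e=RI.inv().apply(p-M);print('t',round(s['time'],2),'axis coords mm',1e3*e,'F tool',R.inv().apply(s['ft_force']))
    for d in ds: go(M-ZI*d,RI)
E
python3 -c "
from h import *
tube(.06)"
```

```text
t 6.55 axis coords mm [   3.3699    1.5648 -119.4611] F tool [-0.1219 -0.3639  1.6083]
at [ 0.6139 -0.2188  0.3232] t 6.55 travel mm [-2.7413 -1.6383 59.4914] turn [0.0645 0.6023 0.1233]
```

Request:
step_arm(
  commands=[
    {"travel": [-0.0027, -0.0016, 0.02], "turn": [0, 0.6, 0]},
    {"travel": [-0.0027, -0.0016, 0.045], "turn": [0, 0.6, 0]},
    {"travel": [-0.0027, -0.0016, 0.059], "turn": [0, 0.6, 0]},
    {"travel": [-0.0027, -0.0016, 0.059], "turn": [0, 0.6, 0]},
    {"travel": [-0.0027, -0.0016, 0.059], "turn": [0, 0.6, 0]},
  ],
)

```text
time: 7.05
position: [0.638, -0.2233, 0.269]
tool_rot: [2.072, 1.876, 0.475]
ft_force: [-0.2, -0.0, -1.8]
grip_width: 0.261
grip_force: 50.0
```

Request:
step_arm(
  commands=[
    {"travel": [0, 0, 0], "turn": [0, 0, 0]},
    {"travel": [0, 0, 0], "turn": [0, 0, 0]},
  ],
)

```text
time: 7.25
position: [0.6381, -0.2241, 0.27]
tool_rot: [2.071, 1.874, 0.475]
ft_force: [-0.2, -0.5, -3.6]
grip_width: 0.263
grip_force: 50.0
```

Run:
```python
from h import *
tube(.047)
im=ctrl.get_image('wrist')
cv2.imwrite('pics/w3c.png',cv2.resize(im[150:280,230:410,::-1],None,fx=4,fy=4,interpolation=2))
```

```text
t 7.25 axis coords mm [ -1.7822   0.4313 -61.0625] F tool [-0.6527 -1.6745  3.155 ]
at [ 0.6381 -0.2241  0.27  ] t 7.25 travel mm [ 1.8006 -0.4622 14.0592] turn [0.127  0.0745 0.0055]
```

View pics/w3c.png

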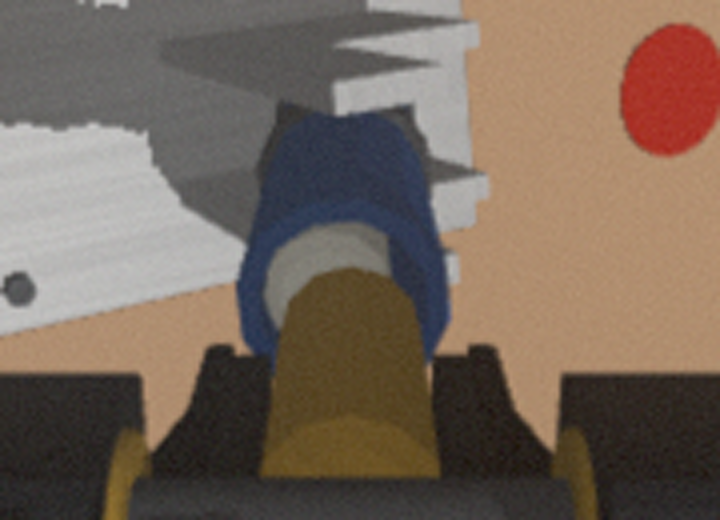

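The blank tip is centred over the mouth in columns (349 vs 344 in the crop). Checking the row direction before inserting.

Run:
```python
from h import *
p,R,s=pose();t=np.linspace(0,2*np.pi,73)
x,y=RI.as_matrix()[:,0],RI.as_matrix()[:,1]
for dx in(-.002,0,.002):
    q=np.array([(np.array(wproj((p,R),M+x*dx+.019*(np.cos(a)*x+np.sin(a)*y)))+.5-[230,150])*4 for a in t])
    print(dx,q.min(0),q.max(0))
```

```text
-0.002 [242.8082 210.0374] [454.9852 410.402 ]
0 [242.5339 198.9591] [455.2344 400.314 ]
0.002 [242.2583 187.8247] [455.4848 390.1773]
```

Request:
step_arm(
  commands=[
    {"travel": [0.0018, -0.0013, 0], "turn": [0, 0, 0]},
    {"travel": [0.0018, -0.0013, 0.004], "turn": [0, 0, 0]},
    {"travel": [0.0018, -0.0013, 0.008], "turn": [0, 0, 0]},
    {"travel": [0.0018, -0.0013, 0.012], "turn": [0, 0, 0]},
    {"travel": [0.0018, -0.0013, 0.012], "turn": [0, 0, 0]},
  ],
)

```text
time: 7.8
position: [0.642, -0.2218, 0.2565]
tool_rot: [2.073, 1.876, 0.475]
ft_force: [0.0, -0.7, -2.1]
grip_width: 0.261
grip_force: 50.0
```

```bash
sed -i 's/^def tube/M=M-.00085*RI.as_matrix()[:,1]\ndef tube/' h.py && python3 -c "
from h import *
tube(.017)"
```

```text
t 7.8 axis coords mm [  0.272   -1.2825 -47.1876] F tool [-0.788  -0.8092  1.8538]
at [ 0.642  -0.2218  0.2565] t 7.8 travel mm [-0.2745  1.2941 30.1871] turn [-0.0219 -0.0055 -0.0181]
```

Request:
step_arm(
  commands=[
    {"travel": [0, 0.0008, 0.003], "turn": [0, 0, 0]},
    {"travel": [0, 0.0008, 0.007], "turn": [0, 0, 0]},
    {"travel": [0, 0.0008, 0.011], "turn": [0, 0, 0]},
    {"travel": [0, 0.0008, 0.015], "turn": [0, 0, 0]},
    {"travel": [0, 0.0008, 0.015], "turn": [0, 0, 0]},
  ],
)

```text
time: 8.3
position: [0.6492, -0.2219, 0.2432]
tool_rot: [2.073, 1.876, 0.474]
ft_force: [-1.7, -0.7, 0.8]
grip_width: 0.263
grip_force: 50.0
```

```bash
python3 -c "
from h import *
tube(.017)"
```

```text
t 8.3 axis coords mm [  0.2939  -0.7014 -32.0858] F tool [-0.8119 -1.1334 -1.4521]
at [ 0.6492 -0.2219  0.2432] t 8.3 travel mm [-0.2955  0.7114 15.0853] turn [-0.0376 -0.0067 -0.018 ]
```

Request:
step_arm(
  commands=[
    {"travel": [0, 0.0004, 0.004], "turn": [0, 0, 0]},
    {"travel": [0, 0.0004, 0.008], "turn": [0, 0, 0]},
    {"travel": [0, 0.0004, 0.012], "turn": [0, 0, 0]},
    {"travel": [0, 0.0004, 0.0145], "turn": [0, 0, 0]},
    {"travel": [0, 0.0004, 0.0145], "turn": [0, 0, 0]},
  ],
)

```text
time: 8.8
position: [0.6559, -0.2219, 0.2302]
tool_rot: [2.073, 1.876, 0.474]
ft_force: [-1.4, -0.4, -0.6]
grip_width: 0.26
grip_force: 50.0
```

```bash
python3 -c "
from h import *
tube(.017)"
```

```text
t 8.8 axis coords mm [  0.3687  -0.395  -17.4464] F tool [-0.5745 -1.4219 -0.0703]
at [ 0.6559 -0.2219  0.2302] t 8.8 travel mm [-0.3687  0.3954  0.446 ] turn [-0.0441 -0.0165 -0.0195]
```

Request:
step_arm(
  commands=[
    {"travel": [0, 0, 0], "turn": [0, 0, 0]},
    {"travel": [0, 0, 0], "turn": [0, 0, 0]},
    {"travel": [0, 0, 0], "turn": [0, 0, 0]},
    {"travel": [0, 0, 0], "turn": [0, 0, 0]},
  ],
  gripper=0.5,
)

```text
time: 9.2
position: [0.6564, -0.2221, 0.2314]
tool_rot: [2.072, 1.875, 0.475]
ft_force: [0.3, -0.6, 0.2]
grip_width: 0.476
grip_force: 0.0
```

Request:
step_arm(
  commands=[
    {"travel": [0, 0, -0.01], "turn": [0, 0, 0]},
    {"travel": [0, 0, -0.03], "turn": [0, 0, 0]},
    {"travel": [0, 0, -0.05], "turn": [0, 0, 0]},
    {"travel": [0, 0, -0.05], "turn": [0, 0, 0]},
    {"travel": [0, 0, -0.05], "turn": [0, 0, 0]},
  ],
)

```text
time: 9.7
position: [0.6342, -0.2222, 0.2768]
tool_rot: [2.072, 1.874, 0.475]
ft_force: [0.0, 0.8, -1.2]
grip_width: 0.496
grip_force: 0.0
```

Request:
step_arm(
  commands=[
    {"travel": [0, 0, 0], "turn": [0, 0, 0]},
    {"travel": [0, 0, 0], "turn": [0, 0, 0]},
    {"travel": [0, 0, 0], "turn": [0, 0, 0]},
    {"travel": [0, 0, 0], "turn": [0, 0, 0]},
    {"travel": [0, 0, 0], "turn": [0, 0, 0]},
  ],
  gripper=0,
  force=20,
)

```text
time: 10.2
position: [0.6341, -0.2218, 0.2757]
tool_rot: [2.073, 1.876, 0.475]
ft_force: [0.1, -0.5, 0.1]
grip_width: 0.131
grip_force: 0.0
```

Request:
step_arm(
  commands=[
    {"travel": [0, 0, 0], "turn": [0, 0, 0]},
    {"travel": [0, 0, 0], "turn": [0, 0, 0]},
  ],
)

```text
time: 10.4
position: [0.6341, -0.2219, 0.276]
tool_rot: [2.073, 1.876, 0.475]
ft_force: [-0.5, -0.6, 0.4]
grip_width: 0.018
grip_force: 0.0
```

Run:
```python
from h import *
tube(.047)
im=ctrl.get_image('wrist')
cv2.imwrite('pics/w4c.png',cv2.resize(im[130:290,210:430,::-1],None,fx=3,fy=3,interpolation=2))
```

```text
t 10.4 axis coords mm [  0.2274   0.1626 -68.2481] F tool [-0.6106 -0.1914 -0.5667]
at [ 0.6341 -0.2219  0.276 ] t 10.4 travel mm [-0.2221 -0.1667 21.2481] turn [ 0.0111  0.0146 -0.0132]
```

View pics/w4c.png

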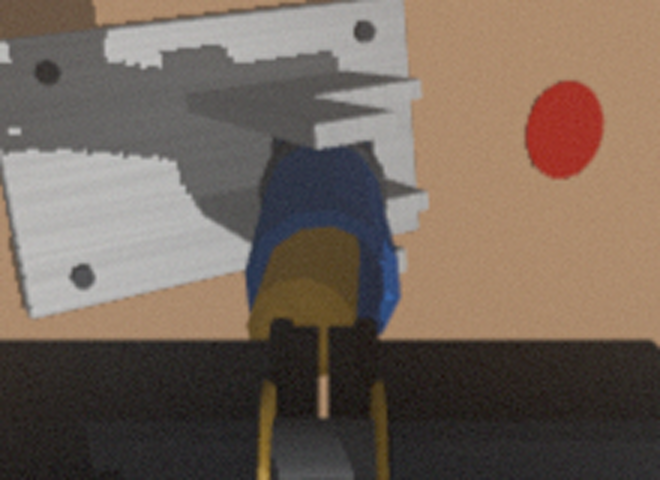

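The brass blank is in the tube and leans slightly against its lower wall, with its end at crop (300,310) against an axis column of about 322. I'll push with the closed fingers, shifted 3 mm that way.

Request:
step_arm(
  commands=[
    {"travel": [0, -0.003, 0.01], "turn": [0, 0, 0]},
    {"travel": [0, -0.003, 0.018], "turn": [0, 0, 0]},
    {"travel": [0, -0.003, 0.022], "turn": [0, 0, 0]},
    {"travel": [0, -0.003, 0.026], "turn": [0, 0, 0]},
    {"travel": [0, -0.003, 0.03], "turn": [0, 0, 0]},
  ],
)

```text
time: 10.95
position: [0.6456, -0.2221, 0.2493]
tool_rot: [2.07, 1.874, 0.476]
ft_force: [-3.0, -0.4, 6.2]
grip_width: 0.005
grip_force: 3.6
```

```bash
python3 -c "
from h import *
tube(.0155)"
```

```text
t 10.95 axis coords mm [  0.0874  -1.1763 -39.1673] F tool [-0.3829  0.137  -6.8914]
at [ 0.6456 -0.2221  0.2493] t 10.95 travel mm [-0.063   1.1054 23.6708] turn [0.1718 0.0594 0.006 ]
```

Pushing at about 7 N, as expected. Continuing.

Request:
step_arm(
  commands=[
    {"travel": [0, 0, 0.004], "turn": [0, 0, 0]},
    {"travel": [0, 0, 0.008], "turn": [0, 0, 0]},
    {"travel": [0, 0, 0.012], "turn": [0, 0, 0]},
    {"travel": [0, 0, 0.016], "turn": [0, 0, 0]},
    {"travel": [0, 0, 0.019], "turn": [0, 0, 0]},
  ],
)

```text
time: 11.45
position: [0.6539, -0.2221, 0.2321]
tool_rot: [2.071, 1.874, 0.476]
ft_force: [-2.4, 0.5, 6.6]
grip_width: 0.007
grip_force: 3.5
```

```bash
python3 -c "
from h import *
tube(.0155)"
```

```text
t 11.45 axis coords mm [  0.1079  -1.2711 -20.0971] F tool [ 0.4852  0.6728 -6.9505]
at [ 0.6539 -0.2221  0.2321] t 11.45 travel mm [-0.1036  1.2582  4.6008] turn [0.1608 0.055  0.0056]
```

Request:
step_arm(
  commands=[
    {"travel": [0, 0, 0.002], "turn": [0, 0, 0]},
    {"travel": [0, 0, 0.0035], "turn": [0, 0, 0]},
    {"travel": [0, 0, 0.005], "turn": [0, 0, 0]},
    {"travel": [0, 0, 0.005], "turn": [0, 0, 0]},
  ],
)

```text
time: 11.85
position: [0.656, -0.2221, 0.2274]
tool_rot: [2.071, 1.874, 0.476]
ft_force: [-1.9, 1.3, 4.6]
grip_width: 0.007
grip_force: 2.7
```

Request:
step_arm(
  commands=[
    {"travel": [0, 0, -0.05], "turn": [0, 0, 0]},
    {"travel": [0, 0, -0.1], "turn": [0, 0, 0]},
    {"travel": [0, 0, -0.12], "turn": [3, 0, 0]},
    {"travel": [0, 0, -0.12], "turn": [3, 0, 0]},
    {"travel": [0, 0, -0.12], "turn": [3, 0, 0]},
  ],
  gripper=1,
)

```text
time: 12.35
position: [0.6027, -0.2213, 0.3338]
tool_rot: [2.105, 1.908, 0.43]
ft_force: [-1.2, 0.1, -1.1]
grip_width: 0.377
grip_force: 0.0
```

Run:
```python
from h import *
tube()
im=ctrl.get_image('wrist');p,R,s=pose();print(wproj((p,R),M))
cv2.imwrite('pics/w5c.png',cv2.resize(im[130:290,210:430,::-1],None,fx=3,fy=3,interpolation=2))
A=np.array([.5646,.2146,.2]);go(A,frame(-5.7));go((.56,.0,.33),frame(-5.7))
```

```text
t 12.35 axis coords mm [   0.3681   -2.7969 -133.8906] F tool [-0.0905 -1.5528  0.5583]
(np.float64(328.7619687032238), np.float64(202.4356114848228))
at [ 0.6022 -0.221   0.3324] t 12.4 travel mm [ 424.7454 -128.8351  108.2542] turn [22.8104 -2.3956  0.058 ]
at [ 0.6022 -0.221   0.3324] t 12.4 travel mm [216.0458 -61.474  -13.7346] turn [22.8104 -2.3956  0.058 ]
```

View pics/w5c.png

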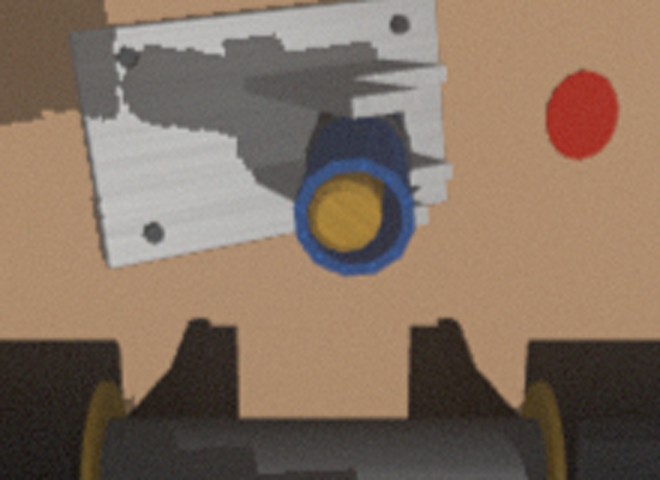

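Brass is home at the mouth, seated against the lower wall of the tube (crop 345,215). Fetching the aluminium blank.

Request:
step_arm(
  commands=[
    {"travel": [0.045, -0.01, -0.01], "turn": [5, -0.5, 0]},
    {"travel": [0.09, -0.025, -0.014], "turn": [10, -1, 0]},
    {"travel": [0.135, -0.04, -0.014], "turn": [15, -1.5, 0]},
    {"travel": [0.18, -0.052, -0.014], "turn": [20, -2, 0]},
    {"travel": [0.225, -0.065, -0.014], "turn": [22.8, -2.4, 0]},
  ],
)

```text
time: 12.9
position: [0.5574, 0.0107, 0.3283]
tool_rot: [-2.327, -2.108, 0.005]
ft_force: [0.2, -0.8, -0.2]
grip_width: 0.88
grip_force: 0.0
```

Run:
```python
from h import *
go((.5646,.2146,.2),frame(-5.7))
```

```text
at [0.5574 0.0107 0.3283] t 12.9 travel mm [203.6877 -12.5079 128.2079] turn [-0.1922  0.0521  0.0504]
```

Request:
step_arm(
  commands=[
    {"travel": [0.05, -0.003, 0], "turn": [0, 0, 0]},
    {"travel": [0.1, -0.006, 0.02], "turn": [0, 0, 0]},
    {"travel": [0.145, -0.01, 0.05], "turn": [0, 0, 0]},
    {"travel": [0.18, -0.012, 0.09], "turn": [0, 0, 0]},
    {"travel": [0.204, -0.012, 0.125], "turn": [0, 0, 0]},
  ],
  gripper=1,
)

```text
time: 13.4
position: [0.5649, 0.2139, 0.2056]
tool_rot: [2.325, 2.112, 0.001]
ft_force: [1.5, -1.2, 0.2]
grip_width: 0.999
grip_force: 0.0
```

Request:
step_arm(
  commands=[
    {"travel": [0, 0, 0], "turn": [0, 0, 0]},
    {"travel": [0, 0, 0], "turn": [0, 0, 0]},
    {"travel": [0, 0, 0], "turn": [0, 0, 0]},
  ],
)

```text
time: 13.7
position: [0.5667, 0.21, 0.2082]
tool_rot: [2.328, 2.106, 0.001]
ft_force: [-0.5, -0.4, 0.7]
grip_width: 0.999
grip_force: 0.0
```

Run:
```python
from h import *
go((.5642,.2146,.066),frame(-5.7))
```

```text
at [0.5667 0.21   0.2082] t 13.7 travel mm [  4.5243  -3.2175 142.1378] turn [ 0.124   0.0761 -0.0435]
```

Request:
step_arm(
  commands=[
    {"travel": [0.0045, -0.003, 0.02], "turn": [0, 0, 0]},
    {"travel": [0.0045, -0.003, 0.065], "turn": [0, 0, 0]},
    {"travel": [0.0045, -0.003, 0.11], "turn": [0, 0, 0]},
    {"travel": [0.0045, -0.003, 0.137], "turn": [0, 0, 0]},
    {"travel": [0.0045, -0.003, 0.137], "turn": [0, 0, 0]},
  ],
)

```text
time: 14.2
position: [0.5622, 0.2125, 0.0681]
tool_rot: [2.331, 2.105, -0.008]
ft_force: [0.4, 0.1, -1.1]
grip_width: 0.999
grip_force: 0.0
```

Request:
step_arm(
  commands=[
    {"travel": [0, 0, 0], "turn": [0, 0, 0]},
    {"travel": [0, 0, 0], "turn": [0, 0, 0]},
    {"travel": [0, 0, 0], "turn": [0, 0, 0]},
  ],
)

```text
time: 14.5
position: [0.5654, 0.2159, 0.0736]
tool_rot: [2.326, 2.105, 0.006]
ft_force: [-0.5, 0.6, -0.5]
grip_width: 1.002
grip_force: 0.0
```

Run:
```python
from h import *
go((.5642,.2146,.066),frame(-5.7))
```

```text
at [0.5654 0.2159 0.0736] t 14.5 travel mm [-1.4586 -1.1497  7.5537] turn [ 0.3338 -0.0121 -0.0034]
```

Request:
step_arm(
  commands=[
    {"travel": [-0.0015, -0.001, 0.007], "turn": [0.3, 0, 0]},
    {"travel": [-0.0015, -0.001, 0.007], "turn": [0.3, 0, 0]},
    {"travel": [-0.0015, -0.001, 0.007], "turn": [0.3, 0, 0]},
  ],
  gripper=0.1,
  force=50,
)

```text
time: 14.8
position: [0.5625, 0.2139, 0.0639]
tool_rot: [-2.327, -2.107, 0.006]
ft_force: [-0.5, 0.9, -0.1]
grip_width: 0.807
grip_force: 0.0
```

Request:
step_arm(
  commands=[
    {"travel": [0, 0, 0], "turn": [0, 0, 0]},
    {"travel": [0, 0, 0], "turn": [0, 0, 0]},
    {"travel": [0, 0, 0], "turn": [0, 0, 0]},
    {"travel": [0, 0, 0], "turn": [0, 0, 0]},
    {"travel": [0, 0, 0], "turn": [0, 0, 0]},
  ],
)

```text
time: 15.3
position: [0.5626, 0.2142, 0.0641]
tool_rot: [-2.327, -2.108, 0.005]
ft_force: [-1.3, 0.1, 1.0]
grip_width: 0.353
grip_force: 0.0
```

Request:
step_arm(
  commands=[
    {"travel": [0, 0, 0], "turn": [0, 0, 0]},
    {"travel": [0, 0, 0], "turn": [0, 0, 0]},
    {"travel": [0, 0, 0], "turn": [0, 0, 0]},
    {"travel": [0, 0, 0], "turn": [0, 0, 0]},
  ],
)

```text
time: 15.7
position: [0.5627, 0.2142, 0.0641]
tool_rot: [-2.327, -2.108, 0.005]
ft_force: [0.7, 0.3, -0.1]
grip_width: 0.268
grip_force: 50.0
```

Request:
step_arm(
  commands=[
    {"travel": [0, 0, -0.02], "turn": [0, 0, 0]},
    {"travel": [0, 0, -0.06], "turn": [0, 0, 0]},
    {"travel": [0, 0, -0.11], "turn": [0, 0, 0]},
    {"travel": [0, 0, -0.16], "turn": [0, 0, 0]},
    {"travel": [0, 0, -0.2], "turn": [0, 0, 0]},
  ],
)

```text
time: 16.2
position: [0.5634, 0.2147, 0.2671]
tool_rot: [-2.328, -2.109, 0.002]
ft_force: [0.3, 0.2, -0.1]
grip_width: 0.26
grip_force: 50.0
```

Run:
```python
from h import *
seq(((.56,-.03,.37),frame(-5.7,20,-.5)),(M-ZI*.12,RI))
```

```text
at [0.5634 0.2147 0.2671] t 16.2 travel mm [-243.8592   20.5749 -102.8577] turn [-19.9973   1.8267   0.044 ]
at [0.5634 0.2147 0.2671] t 16.2 travel mm [-429.8119   90.5535  -55.3686] turn [-25.9728   2.3682   0.0444]
```

Request:
step_arm(
  commands=[
    {"travel": [-0.03, 0.003, -0.04], "turn": [-4, 0.3, 0]},
    {"travel": [-0.075, 0.006, -0.06], "turn": [-8, 0.6, 0]},
    {"travel": [-0.12, 0.01, -0.075], "turn": [-12, 1, 0]},
    {"travel": [-0.168, 0.015, -0.088], "turn": [-16, 1.4, 0]},
    {"travel": [-0.215, 0.02, -0.1], "turn": [-20, 1.8, 0]},
  ],
)

```text
time: 16.7
position: [0.5618, -0.0032, 0.3654]
tool_rot: [2.133, 1.933, 0.373]
ft_force: [1.3, -0.5, -0.6]
grip_width: 0.262
grip_force: 50.0
```

Run:
```python
from h import *
go(M-ZI*.12,RI)
```

```text
at [ 0.5618 -0.0032  0.3654] t 16.7 travel mm [-214.3475   52.7633   58.4864] turn [-5.8464  0.6651  0.0969]
```

Request:
step_arm(
  commands=[
    {"travel": [-0.045, 0.01, 0], "turn": [-2, 0, 0]},
    {"travel": [-0.09, 0.02, 0.01], "turn": [-4, 0.3, 0]},
    {"travel": [-0.135, 0.03, 0.03], "turn": [-6, 0.6, 0]},
    {"travel": [-0.18, 0.042, 0.045], "turn": [-6, 0.6, 0]},
    {"travel": [-0.214, 0.052, 0.057], "turn": [-6, 0.6, 0]},
  ],
)

```text
time: 17.2
position: [0.6092, -0.2233, 0.3203]
tool_rot: [2.076, 1.876, 0.47]
ft_force: [0.7, -0.0, -0.4]
grip_width: 0.268
grip_force: 50.0
```

Request:
step_arm(
  commands=[
    {"travel": [0, 0, 0], "turn": [0, 0, 0]},
    {"travel": [0, 0, 0], "turn": [0, 0, 0]},
    {"travel": [0, 0, 0], "turn": [0, 0, 0]},
    {"travel": [0, 0, 0], "turn": [0, 0, 0]},
  ],
)

```text
time: 17.6
position: [0.6107, -0.2179, 0.3227]
tool_rot: [2.07, 1.88, 0.474]
ft_force: [-0.6, 0.4, -0.4]
grip_width: 0.26
grip_force: 50.0
```

```bash
python3 -c "
from h import *
tube(.06)"
```

```text
t 17.6 axis coords mm [   4.0315   -0.8068 -120.4015] F tool [ 0.3506 -0.732   0.1492]
at [ 0.6107 -0.2179  0.3227] t 17.6 travel mm [-4.0764  0.8453 60.398 ] turn [-0.05   -0.0399  0.2019]
```

Request:
step_arm(
  commands=[
    {"travel": [-0.004, 0, 0.02], "turn": [0, 0, 0]},
    {"travel": [-0.004, 0, 0.045], "turn": [0, 0, 0]},
    {"travel": [-0.004, 0, 0.06], "turn": [0, 0, 0]},
    {"travel": [-0.004, 0, 0.06], "turn": [0, 0, 0]},
    {"travel": [-0.004, 0, 0.06], "turn": [0, 0, 0]},
  ],
)

```text
time: 18.1
position: [0.6364, -0.2234, 0.2683]
tool_rot: [2.072, 1.879, 0.474]
ft_force: [0.1, -0.3, -1.3]
grip_width: 0.264
grip_force: 50.0
```

Request:
step_arm(
  commands=[
    {"travel": [0, 0, 0], "turn": [0, 0, 0]},
    {"travel": [0, 0, 0], "turn": [0, 0, 0]},
  ],
)

```text
time: 18.3
position: [0.6365, -0.2243, 0.2694]
tool_rot: [2.071, 1.876, 0.474]
ft_force: [0.2, 0.0, 0.1]
grip_width: 0.261
grip_force: 50.0
```

Run:
```python
from h import *
tube(.047)
im=ctrl.get_image('wrist')
cv2.imwrite('pics/w6c.png',cv2.resize(im[150:280,230:410,::-1],None,fx=4,fy=4,interpolation=2))
```

```text
t 18.3 axis coords mm [ -2.1852  -0.3463 -61.1568] F tool [ 0.0446  0.2166 -0.0364]
at [ 0.6365 -0.2243  0.2694] t 18.3 travel mm [ 2.1995  0.3428 14.1546] turn [0.0245 0.0596 0.0668]
```

View pics/w6c.png

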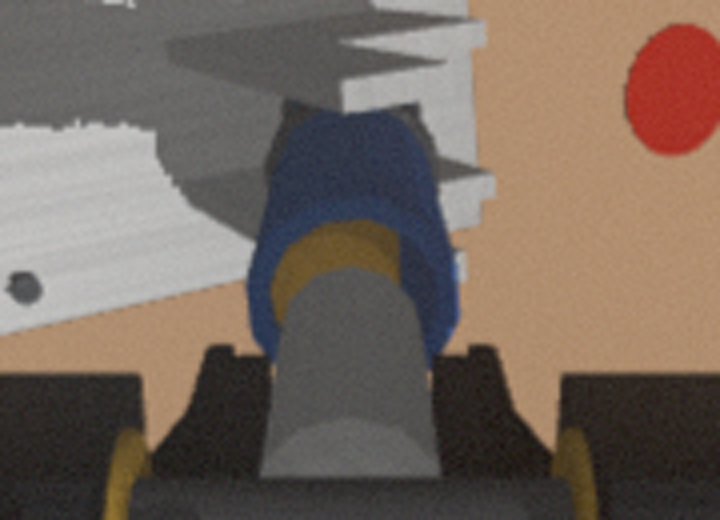

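The alu tip is centred over the mouth to within about 1 mm (348 vs 353 in the crop). Correcting and pushing in.

Request:
step_arm(
  commands=[
    {"travel": [0.0021, 0.0007, 0], "turn": [0, 0, 0]},
    {"travel": [0.0021, 0.0007, 0.004], "turn": [0, 0, 0]},
    {"travel": [0.0021, 0.0007, 0.008], "turn": [0, 0, 0]},
    {"travel": [0.0021, 0.0007, 0.012], "turn": [0, 0, 0]},
    {"travel": [0.0021, 0.0007, 0.015], "turn": [0, 0, 0]},
  ],
)

```text
time: 18.85
position: [0.6444, -0.2225, 0.2559]
tool_rot: [2.071, 1.876, 0.474]
ft_force: [-2.5, 0.9, 5.3]
grip_width: 0.261
grip_force: 50.0
```

```bash
python3 -c "
from h import *
tube(.017)"
```

```text
t 18.85 axis coords mm [ -0.171    0.6464 -45.6534] F tool [ 0.889   0.0198 -5.8857]
at [ 0.6444 -0.2225  0.2559] t 18.85 travel mm [ 0.1956 -0.6676 28.6528] turn [0.0427 0.0479 0.0547]
```

Force about 6 N axially with no side load, so the stack is moving. Continuing.

Request:
step_arm(
  commands=[
    {"travel": [0, -0.0005, 0.003], "turn": [0, 0, 0]},
    {"travel": [0, -0.0005, 0.006], "turn": [0, 0, 0]},
    {"travel": [0, -0.0005, 0.009], "turn": [0, 0, 0]},
    {"travel": [0, -0.0005, 0.012], "turn": [0, 0, 0]},
    {"travel": [0, -0.0005, 0.015], "turn": [0, 0, 0]},
  ],
)

```text
time: 19.35
position: [0.6506, -0.2225, 0.2426]
tool_rot: [2.071, 1.876, 0.474]
ft_force: [-2.6, 0.8, 5.3]
grip_width: 0.261
grip_force: 50.0
```

Request:
step_arm(
  commands=[
    {"travel": [0, 0, 0.003], "turn": [0, 0, 0]},
    {"travel": [0, 0, 0.006], "turn": [0, 0, 0]},
    {"travel": [0, 0, 0.009], "turn": [0, 0, 0]},
    {"travel": [0, 0, 0.012], "turn": [0, 0, 0]},
  ],
)

```text
time: 19.75
position: [0.6559, -0.2226, 0.2318]
tool_rot: [2.071, 1.876, 0.474]
ft_force: [-3.1, 0.7, 5.7]
grip_width: 0.261
grip_force: 50.0
```

```bash
python3 -c "
from h import *
tube(.017)"
```

```text
t 19.75 axis coords mm [ -0.1904   0.4192 -18.9137] F tool [ 0.602  -0.3602 -6.5472]
at [ 0.6559 -0.2226  0.2318] t 19.75 travel mm [ 0.1927 -0.4213  1.913 ] turn [0.0713 0.0562 0.0596]
```

Request:
step_arm(
  commands=[
    {"travel": [0, 0, 0], "turn": [0, 0, 0]},
    {"travel": [0, 0, 0], "turn": [0, 0, 0]},
    {"travel": [0, 0, 0], "turn": [0, 0, 0]},
    {"travel": [0, 0, 0], "turn": [0, 0, 0]},
  ],
  gripper=0.5,
)

```text
time: 20.15
position: [0.6548, -0.2221, 0.2298]
tool_rot: [2.073, 1.878, 0.473]
ft_force: [-0.4, -0.4, -0.1]
grip_width: 0.474
grip_force: 0.0
```

Request:
step_arm(
  commands=[
    {"travel": [0, 0, -0.01], "turn": [0, 0, 0]},
    {"travel": [0, 0, -0.03], "turn": [0, 0, 0]},
    {"travel": [0, 0, -0.052], "turn": [0, 0, 0]},
    {"travel": [0, 0, -0.052], "turn": [0, 0, 0]},
  ],
)

```text
time: 20.55
position: [0.633, -0.223, 0.2816]
tool_rot: [2.068, 1.873, 0.475]
ft_force: [0.8, -0.5, 0.3]
grip_width: 0.5
grip_force: 0.0
```

Request:
step_arm(
  commands=[
    {"travel": [0, -0.003, 0], "turn": [0, 0, 0]},
    {"travel": [0, -0.003, 0], "turn": [0, 0, 0]},
    {"travel": [0, -0.003, 0], "turn": [0, 0, 0]},
    {"travel": [0, -0.003, 0], "turn": [0, 0, 0]},
    {"travel": [0, -0.003, 0], "turn": [0, 0, 0]},
  ],
  gripper=0,
  force=20,
)

```text
time: 21.05
position: [0.6295, -0.2215, 0.275]
tool_rot: [2.073, 1.879, 0.473]
ft_force: [-0.3, 0.3, -0.1]
grip_width: 0.13
grip_force: 0.0
```

Request:
step_arm(
  commands=[
    {"travel": [0, 0, 0], "turn": [0, 0, 0]},
    {"travel": [0, 0, 0], "turn": [0, 0, 0]},
  ],
)

```text
time: 21.25
position: [0.6296, -0.2216, 0.2755]
tool_rot: [2.073, 1.878, 0.473]
ft_force: [-0.4, -1.1, -0.0]
grip_width: 0.018
grip_force: 0.0
```

Run:
```python
from h import *
tube(.049)
im=ctrl.get_image('wrist')
cv2.imwrite('pics/w7c.png',cv2.resize(im[130:290,210:430,::-1],None,fx=3,fy=3,interpolation=2))
```

```text
t 21.25 axis coords mm [  0.1569  -4.115  -69.7465] F tool [-1.0976 -0.2165 -0.1397]
at [ 0.6296 -0.2216  0.2755] t 21.25 travel mm [-0.1617  4.1495 20.7396] turn [-0.0955 -0.0032  0.0504]
```

View pics/w7c.png

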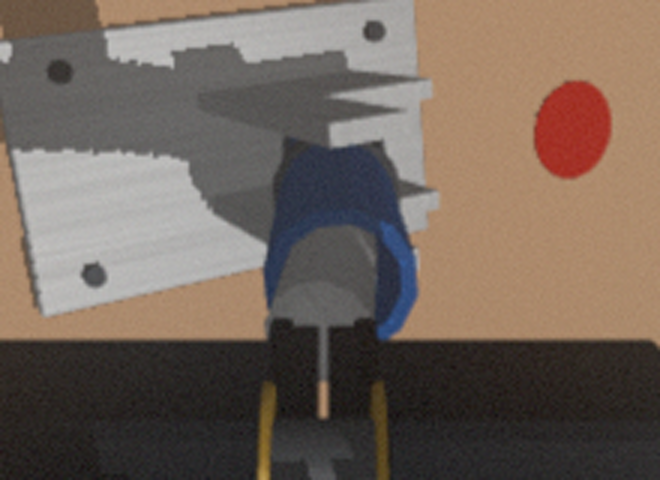

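The alu blank stands in the tube, and the closed fingers are centred over its end at crop column 322. Pushing.

Request:
step_arm(
  commands=[
    {"travel": [0, 0, 0.012], "turn": [0, 0, 0]},
    {"travel": [0, 0, 0.02], "turn": [0, 0, 0]},
    {"travel": [0, 0, 0.024], "turn": [0, 0, 0]},
    {"travel": [0, 0.001, 0.028], "turn": [0, 0, 0]},
    {"travel": [0, 0.001, 0.032], "turn": [0, 0, 0]},
  ],
)

```text
time: 21.8
position: [0.6455, -0.2222, 0.2486]
tool_rot: [2.071, 1.876, 0.474]
ft_force: [-2.2, -0.0, 6.3]
grip_width: 0.005
grip_force: 3.5
```

Request:
step_arm(
  commands=[
    {"travel": [0, 0.0005, 0.003], "turn": [0, 0, 0]},
    {"travel": [0, 0.0005, 0.006], "turn": [0, 0, 0]},
    {"travel": [0, 0.0005, 0.009], "turn": [0, 0, 0]},
    {"travel": [0, 0.0005, 0.012], "turn": [0, 0, 0]},
  ],
)

```text
time: 22.2
position: [0.6509, -0.2223, 0.2379]
tool_rot: [2.071, 1.876, 0.474]
ft_force: [-2.1, 0.9, 5.4]
grip_width: 0.006
grip_force: 3.3
```

```bash
python3 -c "
from h import *
tube(.016)"
```

```text
t 22.2 axis coords mm [ -0.1445  -1.3877 -26.5502] F tool [ 0.9478  0.4219 -5.8034]
at [ 0.6509 -0.2223  0.2379] t 22.2 travel mm [ 0.1516  1.3808 10.551 ] turn [0.038  0.0463 0.0588]
```

Request:
step_arm(
  commands=[
    {"travel": [0, 0, 0.0025], "turn": [0, 0, 0]},
    {"travel": [0, 0, 0.005], "turn": [0, 0, 0]},
    {"travel": [0, 0, 0.007], "turn": [0, 0, 0]},
    {"travel": [0, 0, 0.008], "turn": [0, 0, 0]},
  ],
)

```text
time: 22.6
position: [0.6544, -0.2223, 0.2305]
tool_rot: [2.071, 1.876, 0.474]
ft_force: [-3.4, 0.2, 6.0]
grip_width: 0.002
grip_force: 3.2
```

Request:
step_arm(
  commands=[
    {"travel": [0, 0, 0.001], "turn": [0, 0, 0]},
    {"travel": [0, 0, 0.0015], "turn": [0, 0, 0]},
  ],
)

```text
time: 22.8
position: [0.655, -0.2223, 0.2292]
tool_rot: [2.071, 1.876, 0.474]
ft_force: [-2.6, -0.0, 6.3]
grip_width: 0.0
grip_force: 3.3
```

```bash
python3 -c "
from h import *
tube(.016)"
```

```text
t 22.8 axis coords mm [ -0.0871  -1.5284 -16.9578] F tool [-0.0235  0.4073 -6.7779]
at [ 0.655  -0.2223  0.2292] t 22.8 travel mm [0.0862 1.5281 0.9583] turn [0.0229 0.0375 0.058 ]
```

Request:
step_arm(
  commands=[
    {"travel": [0, 0, 0.001], "turn": [0, 0, 0]},
    {"travel": [0, 0, 0.001], "turn": [0, 0, 0]},
  ],
)

```text
time: 23.0
position: [0.6559, -0.2226, 0.2295]
tool_rot: [2.07, 1.875, 0.475]
ft_force: [-3.9, 0.0, 8.3]
grip_width: 0.007
grip_force: 4.9
```

Request:
step_arm(
  commands=[
    {"travel": [0, 0, 0.001], "turn": [0, 0, 0]},
    {"travel": [0, 0, 0.001], "turn": [0, 0, 0]},
  ],
)

```text
time: 23.2
position: [0.6568, -0.2228, 0.2297]
tool_rot: [2.069, 1.874, 0.475]
ft_force: [-5.5, 0.0, 11.8]
grip_width: 0.006
grip_force: 6.6
```

Request:
step_arm(
  commands=[
    {"travel": [0, 0, 0.001], "turn": [0, 0, 0]},
    {"travel": [0, 0, 0.002], "turn": [0, 0, 0]},
    {"travel": [0, 0, 0.002], "turn": [0, 0, 0]},
  ],
)

```text
time: 23.5
position: [0.6585, -0.2236, 0.2304]
tool_rot: [2.066, 1.871, 0.476]
ft_force: [-10.4, 1.4, 18.0]
grip_width: 0.006
grip_force: 10.2
```

```bash
python3 -c "
from h import *
tube()"
```

```text
t 23.5 axis coords mm [ -1.0142   2.1727 -16.4886] F tool [  1.1371  -1.4199 -20.7525]
```

Rigid stop felt at 20 N with the end about 2 mm out, as described. Retracting and checking.

Request:
step_arm(
  commands=[
    {"travel": [0, 0, -0.03], "turn": [0, 0, 0]},
    {"travel": [0, 0, -0.08], "turn": [0, 0, 0]},
    {"travel": [0, 0, -0.12], "turn": [3, 0, 0]},
    {"travel": [0, 0, -0.13], "turn": [3, 0, 0]},
    {"travel": [0, 0, -0.13], "turn": [3, 0, 0]},
  ],
  gripper=0.6,
)

```text
time: 24.0
position: [0.5999, -0.2219, 0.3435]
tool_rot: [2.103, 1.907, 0.43]
ft_force: [0.3, -0.4, -0.2]
grip_width: 0.371
grip_force: 0.0
```

Request:
step_arm(
  commands=[
    {"travel": [0, 0, 0], "turn": [0, 0, 0]},
    {"travel": [0, 0, 0], "turn": [0, 0, 0]},
    {"travel": [0, 0, 0], "turn": [0, 0, 0]},
  ],
)

```text
time: 24.3
position: [0.5989, -0.2211, 0.3391]
tool_rot: [2.108, 1.912, 0.427]
ft_force: [0.2, 0.0, 0.9]
grip_width: 0.579
grip_force: 0.0
```

Run:
```python
from h import *
tube()
a=ctrl.get_image('wrist')[130:290,210:430,::-1];b=ctrl.get_image('scene')[180:340,160:420,::-1]
r=lambda x,k:cv2.resize(x,None,fx=k,fy=k,interpolation=2)
A,B=r(a,1.8),r(b,1.8);print(A.shape,B.shape);cv2.imwrite('pics/f.png',np.hstack([A,B])[:, :800] if A.shape[1]+B.shape[1]<=870 else A)
```

```text
t 24.3 axis coords mm [   0.3894   -3.8952 -140.388 ] F tool [ 0.0741  0.562  -0.7269]
(288, 396, 3) (288, 468, 3)
```

View pics/f.png

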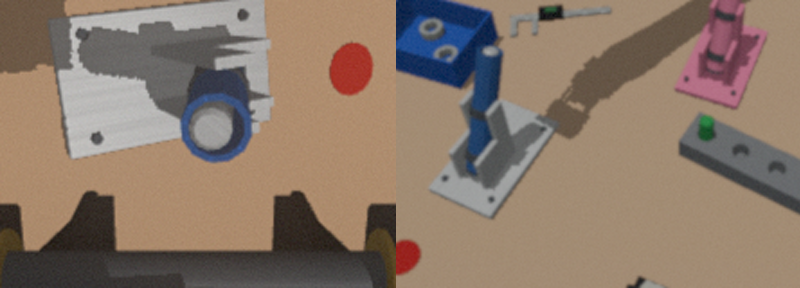

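The alu blank sits at the mouth (wrist view 212,130). The tube and plate have not moved, the brass and alu holes are empty, and green is still in the rack. The robot is touching nothing, so I'm handing in.

```bash
python3 -c "
from bench import ctrl
print(ctrl.close_job())"
```

```text
the job is handed in; nothing more can be done
None
```

I pushed the brass blank and then the aluminium blank into the blue tube until the stack met the rigid stop (about 21 N), leaving the aluminium end about 2 mm out of the mouth, and handed the job in at about 24 s with the robot clear.

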